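# Assemble and clamp a bearing in its housing

## Task

Assemble the bearing housing that is bolted to the bench: drop the ball bearing flat into the barrel first, then the plain spacer ring flat on top of it. Then set the handled retaining ring on the spacer with its two lugs down through the two notches of the rim, and press it down and screw it clockwise (seen from above) until it stops, so that it stays down and clamps the stack against the sprung floor when you let go. Leave the gear, the marker and the tape roll where they are.

Things in the scene. Friction and masses are not known exactly. Their poses are not given: they have to be found in the camera images.
- barrel: All sizes here in mm. Dark steel barrel (bearing housing), fixed: outer diameter 90, 51 high in all, on an aluminium foot disc of diameter 112, 6 high, with four small bolt heads. Origin on its axis at the underside, on the bench; z up. Open bore of diameter 56 with a sprung floor whose free top is 14 above the origin. Two opposite notches in the rim lie on its +x and -x axes.
- barrel_mouth (a point): Centre of the barrel's open mouth (diameter 57), level with the rim's top, 51 above the barrel's origin; axes as the barrel's. A wall shelf hangs about 0.5 m over the back of the bench, from about x = 0.62 m on: keep the wrist low and clear of it.
- notch (a point): Middle of the floor of the notch on the barrel's +x side, 37 from the axis and 34 above the barrel's origin; axes as the barrel's. The twin is opposite. Each notch cuts the rim right through, from bore to outside, from height 34 to the top, and spans 28 degrees either side of the x axis: 26 wide at the bore, 42 at the outside, so fingertips can go down into it.
- ledge_start (a point): Where the undercut ledge begins, at the clockwise edge (seen from above) of the +x notch; a twin is opposite. Measured clockwise from the notch's centre, the ledge's underside slopes from height 46 over the barrel's origin at 28 degrees to 43 at 58 degrees, then is level up to a solid stop at 85. The undercut's diameter is 75. Anticlockwise of the notch the way is blocked.
- pressure_plate (a joint): Sprung steel floor disc of the barrel, diameter 54: metres it is pressed down, 0 when empty or with the loose stack on it, limit 0.0035. About 4.5 N starts it, 8 N holds it at 0.002. With the retaining ring screwed home it stays down at about 0.002.
- bearing_center (a point): Ball bearing, plain steel, outer diameter 52, 15 high, about 0.14 kg, loose, lying flat; the point is at its centre, 7.5 above its underside. On the barrel's free floor this point is 21.5 above the barrel's origin.
- spacer_center (a point): Plain aluminium spacer ring, outer diameter 52, hole 36, 10 high, about 0.06 kg, loose, lying flat; the point is at its centre, 5 above its underside. On top of the bearing in the barrel this point is 34 above the barrel's origin.
- ring_center (a point): Retaining ring, steel, loose, 0.12 kg: disc of diameter 53, 6 thick, two opposite lugs (20 wide, 6 thick, to 34 from the axis), on top a grip bar 44 long, 12 thick, from 6 to 32 above the underside. Point on the axis, 16 above the underside; x along bar and lugs, z up. Height over the barrel's origin: 55 set on the stack, 53 clamped. Turns about 1.2 rad from the notch centres to the stops.
- gear_small: Bystander: small steel gear, diameter 56, 28 high, lying flat on the bench. Origin at the centre of its underside.
- marker: Bystander: white and red marker pen, 129 long, 17 thick, lying on the bench. Origin at the centre of its underside.
- tape_roll: Bystander: black tape roll, diameter 66, 19 high, lying flat. Origin at the centre of its underside.
There are look-alikes about, which are no part of the job. What is shaped like the part that bears bearing_center but green is not meant.

How it is judged:
By the outcome, as a careful person would: the job done as asked, in the order asked, and still so for the second after the job is handed in, with the robot touching nothing.
It also fails if it takes over 67 s, if anything falls off the work surface, if the arm or the gripper's body presses on something with over 40 N, if the wrist force passes 120 N, or if a joint passes its speed limit or range.

## Robot

A 6-joint arm with a two-finger parallel gripper is mounted at the origin on a cart in front of the work surface, level with it; the furniture and walls round the work are solid. World frame = base frame: x ahead of the robot, y to its left, z up, the work surface at z = 0. Lengths are in m, angles in rad, forces in N, time in s.
With the tool pointing down it reaches from about 0.35 to 0.775 m from the base axis. Payload 7.3 kg.
Tool frame: the origin (TCP) lies at the centre of the arm's flange, where the gripper is bolted on; the fingertips stand 178 mm ahead of it and the grasp point (between the pads) lies 159 mm ahead of it; z points along the fingers, y is the line along which they close (so a half turn about z gives the same grasp; the last joint's range is limited). The gripper opens to 92 mm and grips with 3 to 60 N. Pads are 19 mm wide; open, the fingers measure 130 mm over their backs; the gripper's body (75 mm by 190 mm) begins 47 mm behind the grasp point.
Start: joints at [1.054, 0.342, 1.524, -0, 1.275, -0.146], TCP at [0.19, 0.489, 0.405] pointing down, gripper open.
Joint ranges: [-2.53, 2.53], [-0.77, 2.02], [0.04, 2.7], [-1, 4.14], [0.28, 2.66], [-3.11, 3.11]. Speed limits (rad/s): [2.57, 2.57, 3.14, 3.14, 3.14, 3.14].

## Interface

Orientations are given as [roll, pitch, yaw] about the fixed x, y, z axes, in that order (R = Rz(yaw) Ry(pitch) Rx(roll)).
In Python, from cell import telemetry, vision, ticket gives the robot as it stands.
- The arm moves only by the shell command python3 -m crank 'ROWS' [FORCE]. ROWS is JSON, a list of rows, each a list of 5 numbers: the gripper command: -1 is shut, 1 is fully open, values between are in proportion, then the shift along the tool's x, y, z in mm, then the turn about the tool's z in rad. In form: [[fingers, dx, dy, dz, roll], ...]. A call has 1 to 12 rows; each row is the pose to reach, as a shift and turn from the pose commanded when the call began, along the tool's axes at that moment; what a row does not reach only later rows make up. A row lasts 1/12 s, in which the tool goes at most 41.7 mm and 7.16 degrees, less where a joint would pass 70% of its speed; a pose out of reach is approached as far as the arm can. A call with a gripper value outside its range is refused whole. The fingers move at their own pace and stop on an object; FORCE is the grip in N (left out, the last holds). Time passes only in rows, so rows that repeat a pose let the fingers close. It gives the time, the measured TCP pose, the force, the opening and the grip force at its end, in the units of the state.
- telemetry.observe(): the state, without advancing time (a new reading comes with each control period).
- vision.read_camera(name): name is "side" or "top"; returns (picture, depth): 420x560x3 uint8, red, green, blue; 420x560 float32, m along the optical axis (not along the pixel's ray), 0 where there is no reading.
- vision.get_calibration(name): a dict with "camera_matrix" (3x3 intrinsics, pixels), "rvec" (rotation vector, rad) and "tvec" (3), from world to camera coordinates, as OpenCV has them. Camera axes: x right, y down, z forward; pixel columns grow to the right and rows downward; lengths in m; the calibration is good to about 2 mm. A picture is of the moment at which its call begins. get_calibration takes no time and is no camera call.
- ticket.hand_in(): hands the job in; it is judged then, once.
The state is a dict: "time": time; "qpos": joint angles; "qvel": joint speeds; "joint_efforts": joint torques, N m; "tool_pos": TCP position; "tool_rot": TCP orientation; "contact_force": force on the tool from outside, world axes, zero at the start; "torque": the same for the moment, N m; "opening": finger opening in m; "grip_force": force on a finger pad.
Only numpy, scipy, OpenCV 4.12 (cv2) and the standard library are available. Lean on these libraries where they do the work, as an engineer would, in place of code of your own. Each camera call takes 0.05 s, during which the arm holds its last target. There are 200 camera calls.

## Working session

There is one attempt and no reset: what is moved stays moved. The work goes in short steps, Python scripts to look and compute and a shell command to move; the robot and the scene stay as the last step left them, time stands still between calls to the robot, and variables do not carry over. Pictures are saved under pics/ and viewed, at most 10 in all, crops included, and the job is handed in when it is done.

```bash
mkdir -p pics; ls
cat > h.py <<'E'
import numpy as np, cv2
from cell import telemetry, vision, ticket
def cam(n):
    c=vision.get_calibration(n);K=np.array(c["camera_matrix"],float);R=cv2.Rodrigues(np.array(c["rvec"],float))[0];t=np.array(c["tvec"],float).ravel();return K,R,t
def ray(n,u,v,z):
    K,R,t=cam(n);d=R.T@np.linalg.solve(K,[u,v,1.]);o=-R.T@t;return o+d*(z-o[2])/d[2]
def proj(n,p):
    K,R,t=cam(n);q=K@(R@np.array(p)+t);return q[:2]/q[2]
def cloud(n,D):
    K,R,t=cam(n);v,u=np.mgrid[:D.shape[0],:D.shape[1]]
    P=np.stack([(u-K[0,2])/K[0,0]*D,(v-K[1,2])/K[1,1]*D,D],-1);W=(P-t)@R;W[D==0]=np.nan;return W
def shot(n,f):
    a,d=vision.read_camera(n);cv2.imwrite(f"pics/{f}.png",a[:,:,::-1]);np.save(f"pics/{f}.npy",d);return a,d
E
python3 - <<'E'
from h import *
for n in("top","side"):
    shot(n,n+"0");K,R,t=cam(n);print(n,K[0,0],(-R.T@t).round(3),R[2].round(2))
s=telemetry.observe();print(s)
E
```

```text
pics
top 460.2420269457671 [0.414 0.012 1.036] [ 0.08 -0.01 -1.  ]
side 450.98472615410304 [ 0.539 -0.863  0.776] [-0.03  0.78 -0.63]
{'time': 0.1, 'qpos': array([ 1.05399042e+00,  3.42656219e-01,  1.52486656e+00,  2.59118109e-06,
        1.27538448e+00, -1.46020733e-01]), 'qvel': array([ 0.00065934, -0.00105078, -0.00124172, -0.00081853, -0.0003433 ,
       -0.00118756]), 'joint_efforts': array([ 2.41657690e-03, -4.32003701e+01, -2.44698036e+01,  7.20269093e-02,
        5.24529931e-02, -7.59232557e-05]), 'tool_pos': array([0.19017086, 0.48923791, 0.40413182]), 'tool_rot': array([-3.1402924e+00, -1.9372952e-04,  2.7708066e+00]), 'contact_force': array([ 0.64569121,  0.86773151, -1.02469521]), 'torque': array([ 0.01444826,  0.0124875 , -0.00898936]), 'grip_force': 0.0, 'opening': 0.09193545664058086}
```

View pics/top0.png

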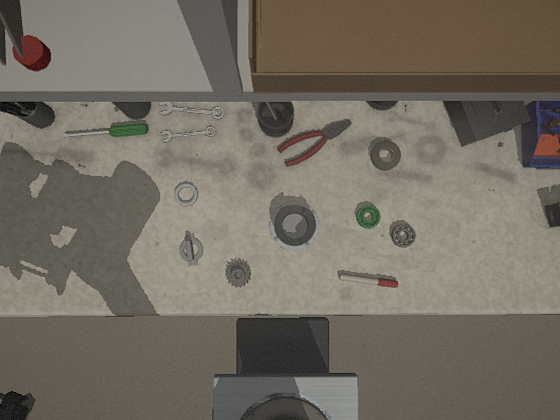

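View pics/side0.png

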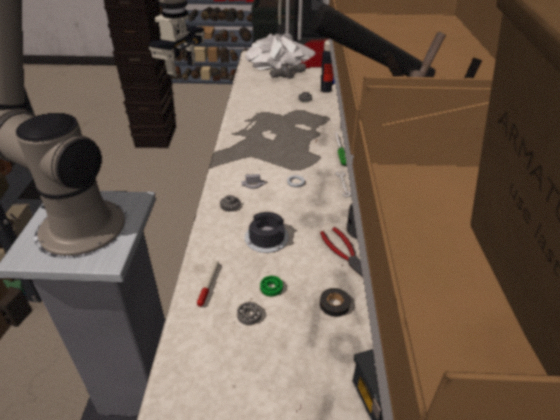

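Top view, with up = +x and left = +y:
- **Bearing candidates:** green at (368,215) and plain steel at (402,234). The steel one fits the description.
- **Other parts:** spacer (186,194), handled ring (191,249), barrel (294,226).
- **Bystanders:** tape roll (385,154), gear (238,272), marker (368,280).

I'll confirm these in one enlarged montage and measure.

Run:
```python
from h import *
a=cv2.imread("pics/top0.png");D=np.load("pics/top0.npy");W=cloud("top",D)
t=[]
for u,v in((400,226),(190,245),(188,194),(294,226)):
    t.append(cv2.resize(a[v-35:v+35,u-47:u+47],(400,300),interpolation=cv2.INTER_CUBIC))
m=np.vstack([np.hstack(t[:2]),np.hstack(t[2:])]);cv2.imwrite("pics/crop.png",cv2.convertScaleAbs(m,alpha=1.5))
for n,u,v,h in(("brg",402,234,.015),("spc",186,194,.01),("ring",191,249,.006),("barrel",294,226,.051)):
    p=ray("top",u,v,h);d=np.hypot(W[...,0]-p[0],W[...,1]-p[1]);r=.06 if n=="barrel" else .04
    for lo,hi in {"brg":[(.008,.03)],"spc":[(.005,.02)],"ring":[(.003,.016),(.02,.05)],"barrel":[(.044,.07)]}[n]:
        M=(d<r)&(W[...,2]>lo)&(W[...,2]<hi);q=W[M]
        c,s,ang=cv2.minAreaRect(q[:,:2].astype(np.float32)*1000)
        cc,rr=cv2.minEnclosingCircle(q[:,:2].astype(np.float32)*1000)
        print(n,p.round(4),len(q),"z",np.median(q[:,2]).round(4),"rect",np.round(c,1),np.round(s,1),round(ang,1),"circ",np.round(cc,1),round(rr,1))
    # pixel contour fit
print("bench z",np.nanmedian(W[240:300,300:330,2]))
```

```text
brg [ 0.4607 -0.2623  0.015 ] 332 z 0.0136 rect [ 458.6 -264.5] [50.4 49.2] 89.6 circ [ 457.6 -265.8] 26.8
spc [0.5523 0.2196 0.01  ] 222 z 0.0091 rect [549.7 222.5] [52.4 55. ] 54.2 circ [545.4 220.5] 31.3
ring [0.4292 0.2077 0.006 ] 314 z 0.0055 rect [428.1 205.2] [68.3 68.4] 12.3 circ [428.5 207.9] 38.7
ring [0.4292 0.2077 0.006 ] 124 z 0.0307 rect [427.  209.2] [43.9 12.2] 9.0 circ [426.8 210.2] 22.0
barrel [ 0.477  -0.0209  0.051 ] 571 z 0.0504 rect [480.6 -21.7] [89.3 77. ] 78.4 circ [480.7 -21.8] 45.0
bench z -0.0003212669842611104
```

View pics/crop.png

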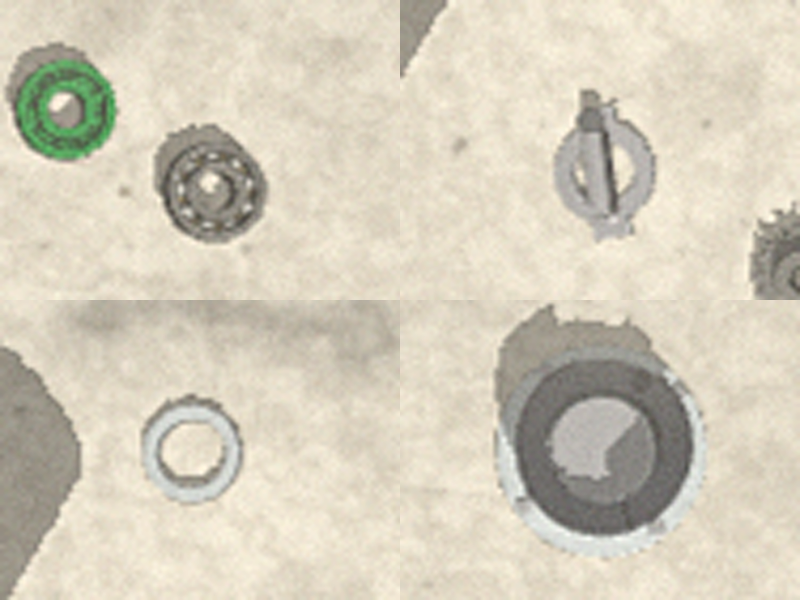

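Confirmed: the plain steel bearing is (402,234), the ball-caged one at the lower right of the first crop. The ring's bar points nearly along world x, and the barrel notches are faint. Next I'll get the notch angle from depth.

```bash
cat >> h.py <<'E'
def go(x,y,zg,cl):
    """delta (mm, rad) from measured pose to put grasp point at x,y,zg with closing line at world angle cl"""
    s=telemetry.observe();yaw=s["tool_rot"][2];p=s["tool_pos"]
    ca=yaw-np.pi/2
    d=(cl-ca+np.pi/2)%np.pi-np.pi/2
    ex=np.array([np.cos(yaw),np.sin(yaw)]);ey=np.array([np.sin(yaw),-np.cos(yaw)])
    e=np.array([x,y])-p[:2]
    print("shift",(1000*np.array([e@ex,e@ey,p[2]-.159-zg])).round(1),"roll",round(-d,3),"| grasp pt",p.round(4)-[0,0,.159],"rot",s["tool_rot"].round(4),"F",s["contact_force"].round(1),"open",round(s["opening"],4),"q1,q6",s["qpos"][[0,5]].round(2),"t",round(s["time"],2))
E
python3 - <<'E'
from h import *
for n in("top","side"):
    W=cloud(n,np.load(f"pics/{n}0.npy"));c=np.array([.4807,-.0218])
    d=W[...,:2]-c;r=np.hypot(*np.moveaxis(d,-1,0));a=np.degrees(np.arctan2(d[...,1],d[...,0]))
    M=(r>.0305)&(r<.043)&(W[...,2]>.02)
    print(n,[(int(b),int((M&(abs(a-b)<=5)).sum()),round(float(np.median(W[...,2][M&(abs(a-b)<=5)]))*0+float(np.nanmedian(W[...,2][M&(abs(a-b)<=5)])),3) if (M&(abs(a-b)<=5)).any() else None) for b in range(-175,180,10)])
    S=(W[...,2]>.047)&(r<.05);m=cv2.minEnclosingCircle(W[S][:,:2].astype(np.float32)*1000);print(m)
    L=M&(W[...,2]<.042)&(W[...,2]>.025);print(len(a[L]),np.degrees(np.angle(np.exp(2j*np.radians(a[L])).mean())/2))
go(.459,-.2645,.15,np.radians(0))
E
```

```text
top [(-175, 16, 0.033), (-165, 19, 0.033), (-155, 18, 0.051), (-145, 16, 0.05), (-135, 20, 0.05), (-125, 16, 0.051), (-115, 16, 0.05), (-105, 18, 0.05), (-95, 17, 0.05), (-85, 20, 0.05), (-75, 18, 0.051), (-65, 17, 0.051), (-55, 17, 0.051), (-45, 16, 0.05), (-35, 15, 0.035), (-25, 17, 0.033), (-15, 17, 0.033), (-5, 14, 0.033), (5, 18, 0.033), (15, 16, 0.034), (25, 17, 0.05), (35, 18, 0.051), (45, 17, 0.05), (55, 16, 0.052), (65, 18, 0.05), (75, 17, 0.05), (85, 19, 0.051), (95, 17, 0.05), (105, 18, 0.05), (115, 18, 0.05), (125, 17, 0.051), (135, 20, 0.051), (145, 18, 0.034), (155, 17, 0.035), (165, 17, 0.033), (175, 19, 0.034)]
((480.65386962890625, -21.678367614746094), 44.837562561035156)
187 -9.75704191041277
side [(-175, 0, None), (-165, 2, 0.05), (-155, 8, 0.051), (-145, 10, 0.051), (-135, 10, 0.051), (-125, 10, 0.052), (-115, 8, 0.051), (-105, 11, 0.051), (-95, 12, 0.051), (-85, 9, 0.051), (-75, 13, 0.051), (-65, 13, 0.051), (-55, 12, 0.051), (-45, 8, 0.052), (-35, 5, 0.032), (-25, 4, 0.033), (-15, 7, 0.034), (-5, 8, 0.034), (5, 9, 0.035), (15, 24, 0.04), (25, 15, 0.05), (35, 8, 0.051), (45, 8, 0.051), (55, 7, 0.05), (65, 9, 0.051), (75, 9, 0.051), (85, 8, 0.051), (95, 15, 0.045), (105, 14, 0.049), (115, 16, 0.05), (125, 13, 0.035), (135, 20, 0.039), (145, 25, 0.041), (155, 9, 0.034), (165, 4, 0.034), (175, 0, None)]
((480.93603515625, -24.851303100585938), 45.818702697753906)
118 -27.078235491171217
shift [-523.7 -605.1   95.1] roll 1.2 | grasp pt [0.1902 0.4892 0.2451] rot [-3.1403e+00 -2.0000e-04  2.7708e+00] F [ 0.6  0.9 -1. ] open 0.0919 q1,q6 [ 1.05 -0.15] t 0.1
```

Barrel axis is at (0.4807, -0.0217), rim z 0.050 and radius 44.8 (both as specified). The notch line is at -9.8° (-0.17 rad). I'll set out for the bearing with the closing line parallel to the notch line, going round by a waypoint to stay within reach.

```bash
python3 -m crank '[[1,-337,-233,60,1.37],[1,-337,-233,60,1.37],[1,-337,-233,60,1.37],[1,-337,-233,60,1.37],[1,-337,-233,60,1.37],[1,-337,-233,60,1.37],[1,-337,-233,60,1.37],[1,-337,-233,60,1.37],[1,-337,-233,60,1.37],[1,-524,-605,95,1.37],[1,-524,-605,95,1.37],[1,-524,-605,95,1.37]]' 20; python3 -c "
from h import *
go(.459,-.2645,.08,-.17)"
```

```text
time: 1.1
tool_pos: [0.415, 0.0568, 0.3387]
tool_rot: [-3.141, -0.0, 1.394]
contact_force: [0.7, 0.3, -0.2]
opening: 0.0918
grip_force: 0.0
shift [-308.6   99.7   99.7] roll -0.006 | grasp pt [0.415  0.0568 0.1797] rot [-3.1410e+00 -1.0000e-04  1.3943e+00] F [ 0.7  0.3 -0.2] open 0.0918 q1,q6 [-0.05  0.13] t 1.1
```

```bash
python3 -m crank '[[1,-309,100,60,0],[1,-309,100,60,0],[1,-309,100,60,0],[1,-309,100,60,0],[1,-309,100,60,0],[1,-309,100,60,0],[1,-309,100,60,0],[1,-309,100,60,0],[1,-309,100,60,0],[1,-309,100,60,0],[1,-309,100,60,0],[1,-309,100,60,0]]'
python3 - <<'E'
from h import *
go(.459,-.2645,.01,-.17)
a,D=shot("top","t1");W=cloud("top",D)
d=np.hypot(W[...,0]-.459,W[...,1]+.2645);M=(d<.035)&(W[...,2]>.011)&(W[...,2]<.018);q=W[M][:,:2];print(len(q),(q.min(0)+q.max(0))/2,np.ptp(q,axis=0))
a,D=shot("side","s1");W=cloud("side",D)
d=np.hypot(W[...,0]-.459,W[...,1]+.2645);M=(d<.035)&(W[...,2]>.011)&(W[...,2]<.018);q=W[M][:,:2];print(len(q),(q.min(0)+q.max(0))/2,np.ptp(q,axis=0))
E
```

```text
time: 2.1
tool_pos: [0.4613, -0.2615, 0.2791]
tool_rot: [-3.141, -0.001, 1.402]
contact_force: [-0.2, -0.4, -0.7]
opening: 0.0916
grip_force: 0.0
shift [ -3.4  -1.7 110.1] roll 0.001 | grasp pt [ 0.4613 -0.2615  0.1201] rot [-3.1409e+00 -7.0000e-04  1.4019e+00] F [-0.2 -0.4 -0.7] open 0.0916 q1,q6 [-0.66 -0.49] t 2.1
210 [ 0.45858445 -0.26437107] [0.04913327 0.0495791 ]
298 [ 0.45695069 -0.26592065] [0.05091089 0.05333694]
```

```bash
python3 -m crank '[[1,-4,-2,40,0],[1,-4,-2,80,0],[1,-4,-2,95,0],[1,-4,-2,95,0],[1,-4,-2,95,0],[0,-4,-2,95,0],[-0.3,-4,-2,95,0],[-0.3,-4,-2,95,0],[-0.3,-4,-2,95,0],[-0.3,-4,-2,95,0],[-0.3,-4,-2,95,0],[-0.3,-4,-2,95,0]]' 25; python3 -c "
from h import *
go(.4585,-.2648,.025,-.17)"
```

```text
time: 3.2
tool_pos: [0.4588, -0.2664, 0.1844]
tool_rot: [3.141, 0.0, 1.401]
contact_force: [0.1, 1.1, 2.5]
opening: 0.0506
grip_force: 25.0
shift [ 1.5 -0.5  0.4] roll -0.0 | grasp pt [ 0.4588 -0.2664  0.0254] rot [3.1412e+00 1.0000e-04 1.4007e+00] F [0.1 1.1 2.5] open 0.0506 q1,q6 [-0.67 -0.5 ] t 3.2
```

```bash
python3 -m crank '[[-0.3,0,0,-40,0],[-0.3,0,0,-80,0],[-0.3,35,-3,-90,0],[-0.3,75,-6,-90,0],[-0.3,115,-10,-90,0],[-0.3,155,-13,-90,0],[-0.3,195,-16,-90,0],[-0.3,230,-19,-90,0],[-0.3,245,-20,-90,0],[-0.3,245,-20,-90,0],[-0.3,245,-20,-90,0],[-0.3,245,-20,-90,0]]'
python3 - <<'E'
from h import *
go(.4807,-.0217,.055,-.17)
a,D=shot("side","s2");u,v=proj("side",[.48,-.02,.09]).astype(int);print(u,v)
b,_=shot("top","t2");cv2.imwrite("pics/v2.png",cv2.convertScaleAbs(np.hstack([cv2.resize(a[v-60:v+60,u-50:u+50],(400,480)),cv2.resize(b[v*0+170:290,240:340],(400,480))])[:,:,::-1],alpha=1.5))
E
```

```text
time: 4.2
tool_pos: [0.4805, -0.0221, 0.274]
tool_rot: [-3.142, 0.0, 1.401]
contact_force: [0.2, -0.6, -0.8]
opening: 0.051
grip_force: 25.0
shift [ 0.4  0.1 60. ] roll -0.0 | grasp pt [ 0.4805 -0.0221  0.115 ] rot [-3.1415e+00  2.0000e-04  1.4007e+00] F [ 0.2 -0.6 -0.8] open 0.051 q1,q6 [-0.21 -0.04] t 4.2
265 209
```

View pics/v2.png

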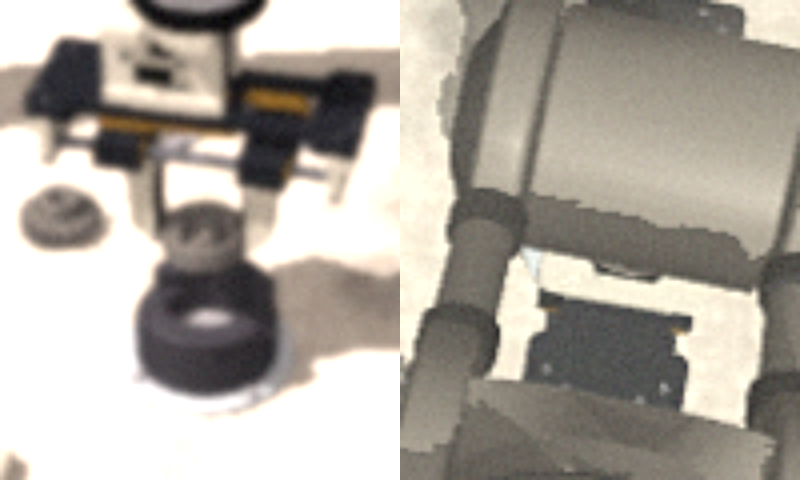

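The side view shows the bearing held level between the fingers, above the mouth, around (265,205). I'll check its centre from the depth image, fitting the barrel with the same camera for reference.

Run:
```python
from h import *
from scipy.optimize import least_squares as ls
W=cloud("side",np.load("pics/s2.npy"))
def fit(zl,zh,r,h=.02):
    M=(abs(W[...,0]-.48)<h)&(abs(W[...,1]+.022)<.06)&(W[...,2]>zl)&(W[...,2]<zh)&(W[...,1]<-.03);q=W[M][:,:2]
    f=ls(lambda c:np.hypot(*(q-c).T)-r,[.48,-.02],loss="soft_l1",f_scale=.001);print(len(q),f.x.round(4),np.abs(f.fun).mean()if 0 else np.median(abs(np.hypot(*(q-f.x).T)-r)).round(4))
fit(.092,.100,.026);fit(.012,.03,.045,.04)
```

```text
42 [ 0.4804 -0.0217] 0.0009
172 [ 0.4793 -0.0222] 0.0007
```

The bearing is centred to within about 1 mm, so I'll lower it, stopping with the tips just above the notch floor.

```bash
python3 -m crank '[[-0.3,0,0,20,0],[-0.3,0,0,28,0],[-0.3,0,0,34,0],[-0.3,0,0,40,0],[-0.3,0,0,45,0],[-0.3,0,0,50,0],[-0.3,0,0,54,0],[-0.3,0,0,58,0],[-0.3,0,0,58,0],[-0.3,0,0,58,0]]'; python3 -c "
from h import *
go(.4807,-.0217,.055,-.17)"
```

```text
time: 5.13
tool_pos: [0.4805, -0.0214, 0.2161]
tool_rot: [-3.141, -0.0, 1.401]
contact_force: [-0.0, 0.4, -1.5]
opening: 0.0506
grip_force: 25.0
shift [-0.2  0.2  2.1] roll 0.0 | grasp pt [ 0.4805 -0.0214  0.0571] rot [-3.1414e+00 -1.0000e-04  1.4010e+00] F [-0.   0.4 -1.5] open 0.0506 q1,q6 [-0.2  -0.03] t 5.13
```

```bash
python3 -m crank '[[0.4,0,0,1,0],[0.4,0,0,1,0],[0.4,0,0,1,0],[0.4,0,0,1,0],[0.4,0,0,-30,0],[1,0,0,-70,0],[1,40,0,-90,0],[1,80,0,-90,0],[1,120,0,-90,0],[1,120,0,-90,0]]'
python3 - <<'E'
from h import *
go(.551,.221,.08,-.17)
a,D=shot("top","t3");W=cloud("top",D)
b,_=shot("side","s3")
for z in(.02,.026,.031,.036,.06):
    r=np.hypot(W[...,0]-.4807,W[...,1]+.0217);M=(r<.027)&(abs(W[...,2]-z)<.003);print(z,M.sum())
M=(r<.0265)&(W[...,2]>.02)&(W[...,2]<.045);q=W[M];print("tilt fit",np.linalg.lstsq(np.c_[q[:,:2]-[.4807,-.0217],np.ones(len(q))],q[:,2],rcond=None)[0].round(4),"xy",(q[:,:2].min(0)+q[:,:2].max(0))/2)
d=np.hypot(W[...,0]-.551,W[...,1]-.221);M=(d<.04)&(W[...,2]>.006)&(W[...,2]<.0125);q=W[M][:,:2];print(len(q),(q.min(0)+q.max(0))/2,np.ptp(q,axis=0))
from h import proj
u,v=294,226;x,y=265,225
cv2.imwrite("pics/v3.png",cv2.convertScaleAbs(np.hstack([cv2.resize(a[v-35:v+35,u-35:u+35],(400,400)),cv2.resize(b[y-35:y+35,x-35:x+35],(400,400))])[:,:,::-1],alpha=1.5))
E
```

```text
time: 5.97
tool_pos: [0.5011, 0.1023, 0.3072]
tool_rot: [3.139, -0.003, 1.405]
contact_force: [-0.4, -0.2, -0.1]
opening: 0.09
grip_force: 0.0
shift [125.3  29.6  68.2] roll 0.005 | grasp pt [0.5011 0.1023 0.1482] rot [ 3.1388e+00 -3.0000e-03  1.4055e+00] F [-0.4 -0.2 -0.1] open 0.09 q1,q6 [0.05 0.21] t 5.97
0.02 77
0.026 196
0.031 164
0.036 1
0.06 0
tilt fit [-0.0052  0.0039  0.0269] xy [ 0.48065152 -0.02062353]Traceback (most recent call last):
  File "<stdin>", line 8, in <module>
    return umr_minimum(a, axis, None, out, keepdims, initial, where)
ValueError: zero-size array to reduction operation minimum which has no identity
```

The depth fit shows the bearing lying flat and centred: top at about 29 mm, slope about 0.005. The arm hides the spacer now, so I'll measure it from the earlier top pictures.

Run:
```python
from h import *
from scipy.optimize import least_squares as ls
for f in("top0","t1"):
    a=cv2.imread(f"pics/{f}.png")[170:218,160:212].astype(int);hs=cv2.cvtColor(a.astype(np.uint8),cv2.COLOR_BGR2HSV)
    W=cloud("top",np.load(f"pics/{f}.npy"))
    M=(np.hypot(W[...,0]-.551,W[...,1]-.221)<.035)&(W[...,2]>.006)&(W[...,2]<.013);q=W[M][:,:2]
    f1=ls(lambda c:np.maximum(np.hypot(*(q-c).T)-.026,0)+np.maximum(.018-np.hypot(*(q-c).T),0),[.551,.221],loss="soft_l1",f_scale=.001);print(len(q),f1.x.round(4),np.median(q,0),(q.min(0)+q.max(0))/2,np.ptp(q,axis=0))
    m=(a[...,0]-a[...,2]>5).astype(np.uint8)
    c=max(cv2.findContours(m,cv2.RETR_EXTERNAL,2)[0],key=cv2.contourArea);(u,v),r=cv2.minEnclosingCircle(c);print("blob",u+160,v+170,r,ray("top",u+160,v+170,.01).round(4))
go(.551,.221,.08,-.17)
```

```text
205 [0.5515 0.2212] [0.55234968 0.22156732] [0.55148651 0.22138522] [0.04816673 0.05138377]Traceback (most recent call last):
  File "<stdin>", line 9, in <module>
ValueError: max() iterable argument is empty
```

```bash
python3 -m crank '[[1,40,10,20,0],[1,80,20,45,0],[1,115,28,65,0],[1,128,30,76,0],[1,128,30,76,0],[1,128,30,76,0],[1,128,30,76,0]]' 20; python3 -c "
from h import *
go(.5515,.2213,.024,-.17)"
```

```text
time: 6.65
tool_pos: [0.5521, 0.2165, 0.2302]
tool_rot: [-3.141, 0.001, 1.4]
contact_force: [0.3, -0.6, 0.1]
opening: 0.0922
grip_force: 0.0
shift [ 4.7 -1.4 47.2] roll -0.001 | grasp pt [0.5521 0.2165 0.0712] rot [-3.1411e+00  7.0000e-04  1.3997e+00] F [ 0.3 -0.6  0.1] open 0.0922 q1,q6 [0.24 0.42] t 6.65
```

```bash
python3 -m crank '[[1,5,-1,25,0],[1,5,-1,42,0],[1,5,-1,47,0],[1,5,-1,47,0],[0,5,-1,47,0],[-0.3,5,-1,47,0],[-0.3,5,-1,47,0],[-0.3,5,-1,47,0],[-0.3,5,-1,47,0],[-0.3,5,-1,47,0],[-0.3,5,-1,47,0],[-0.3,5,-1,47,0]]' 20; python3 -c "
from h import *
go(.4807,-.0217,.11,-.17)"
```

```text
time: 7.65
tool_pos: [0.5519, 0.223, 0.1834]
tool_rot: [3.141, -0.0, 1.401]
contact_force: [-0.8, 0.0, 2.2]
opening: 0.0511
grip_force: 20.0
shift [-253.3  -28.8  -85.6] roll 0.0 | grasp pt [0.5519 0.223  0.0244] rot [ 3.1412e+00 -2.0000e-04  1.4009e+00] F [-0.8  0.   2.2] open 0.0511 q1,q6 [0.26 0.43] t 7.65
```

```bash
python3 -m crank '[[-0.3,0,0,-40,0],[-0.3,0,0,-75,0],[-0.3,-35,-4,-86,0],[-0.3,-75,-8,-86,0],[-0.3,-115,-13,-86,0],[-0.3,-155,-18,-86,0],[-0.3,-195,-22,-86,0],[-0.3,-235,-27,-86,0],[-0.3,-253,-29,-86,0],[-0.3,-253,-29,-86,0],[-0.3,-253,-29,-86,0],[-0.3,-253,-29,-86,0]]'
python3 - <<'E'
from h import *
from scipy.optimize import least_squares as ls
go(.4807,-.0217,.0555,-.17)
a,D=shot("side","s4");W=cloud("side",D)
M=(abs(W[...,0]-.48)<.02)&(abs(W[...,1]+.022)<.06)&(W[...,2]>.083)&(W[...,2]<.099)&(W[...,1]<-.03);q=W[M]
f=ls(lambda c:np.hypot(*(q[:,:2]-c).T)-.026,[.48,-.02],loss="soft_l1",f_scale=.001);print(len(q),f.x.round(4),q.min(0),q.max(0))
E
```

```text
time: 8.65
tool_pos: [0.4807, -0.021, 0.2692]
tool_rot: [3.141, -0.0, 1.401]
contact_force: [0.5, -0.5, -0.7]
opening: 0.0506
grip_force: 20.0
shift [-0.7  0.1 54.7] roll -0.0 | grasp pt [ 0.4807 -0.021   0.1102] rot [ 3.1414e+00 -4.0000e-04  1.4007e+00] F [ 0.5 -0.5 -0.7] open 0.0506 q1,q6 [-0.2  -0.03] t 8.65
84 [ 0.4781 -0.0212] [ 0.46025611 -0.05032572  0.08408255] [ 0.49849239 -0.03081352  0.09807327]
```

```bash
python3 -m crank '[[-0.3,0,0,20,0],[-0.3,0,0,28,0],[-0.3,0,0,34,0],[-0.3,0,0,40,0],[-0.3,0,0,45,0],[-0.3,0,0,49,0],[-0.3,0,0,52,0],[-0.3,0,0,54,0],[-0.3,0,0,54,0],[-0.3,0,0,54,0]]'; python3 -c "
from h import *
go(.4807,-.0217,.055,-.17)"
```

```text
time: 9.53
tool_pos: [0.4806, -0.0215, 0.2153]
tool_rot: [3.141, -0.0, 1.401]
contact_force: [-0.4, -0.1, -0.8]
opening: 0.0505
grip_force: 20.0
shift [-0.1  0.2  1.3] roll -0.0 | grasp pt [ 0.4806 -0.0215  0.0563] rot [ 3.1413e+00 -1.0000e-04  1.4007e+00] F [-0.4 -0.1 -0.8] open 0.0505 q1,q6 [-0.2  -0.03] t 9.53
```

```bash
python3 -m crank '[[0.4,0,0,0,0],[0.4,0,0,0,0],[0.4,0,0,0,0],[0.4,0,0,0,0],[0.4,0,0,-30,0],[0.4,0,0,-65,0],[0.4,37,-16,-70,-0.12],[0.4,74,-32,-70,-0.24],[0.4,111,-48,-70,-0.36],[0.4,148,-62,-70,-0.48],[0.4,185,-78,-70,-0.6],[0.4,218,-92,-70,-0.72]]'
python3 - <<'E'
from h import *
go(.427,.2092,.08,1.728)
a,D=shot("side","s5");W=cloud("side",D);b,D2=shot("top","t5");V=cloud("top",D2)
for W in(W,V):
    r=np.hypot(W[...,0]-.4807,W[...,1]+.0217);M=(r<.0265)&(W[...,2]>.024)&(W[...,2]<.048);q=W[M];print(len(q),"plane",np.linalg.lstsq(np.c_[q[:,:2]-[.4807,-.0217],np.ones(len(q))],q[:,2],rcond=None)[0].round(4),np.percentile(q[:,2],[5,25,50,75,95]).round(4))
E
```

```text
time: 10.53
tool_pos: [0.4258, 0.211, 0.2855]
tool_rot: [3.141, -0.0, 2.127]
contact_force: [0.8, 0.4, 0.4]
opening: 0.0643
grip_force: 0.0
shift [-2.1  0.1 46.5] roll -1.172 | grasp pt [0.4258 0.211  0.1265] rot [ 3.1409e+00 -1.0000e-04  2.1269e+00] F [0.8 0.4 0.4] open 0.0643 q1,q6 [ 0.3  -0.26] t 10.53
144 plane [0.019  0.0218 0.0343] [0.0254 0.0297 0.036  0.0391 0.0414]
355 plane [-0.0136 -0.0236  0.0347] [0.0259 0.0291 0.0367 0.0389 0.0409]
```

Spacer seated, with its top at about 39 mm. Now for the ring.

```bash
python3 -m crank '[[0.4,-2,0,20,-0.12],[0.4,-2,0,40,-0.24],[0.4,-2,0,45,-0.36],[0.4,-2,0,45,-0.48],[0.4,-2,0,45,-0.6],[0.4,-2,0,45,-0.72],[0.4,-2,0,45,-0.84],[0.4,-2,0,45,-0.96],[0.4,-2,0,45,-1.08],[0.4,-2,0,45,-1.172],[0.4,-2,0,45,-1.172],[0.4,-2,0,45,-1.172]]' 40; python3 -c "
from h import *
go(.427,.2092,.035,1.728)"
```

```text
time: 11.63
tool_pos: [0.4279, 0.2067, 0.2402]
tool_rot: [-3.142, 0.0, -2.995]
contact_force: [0.3, -0.7, 0.1]
opening: 0.0646
grip_force: 0.0
shift [ 0.6  2.6 46.2] roll -0.01 | grasp pt [0.4279 0.2067 0.0812] rot [-3.1416e+00  1.0000e-04 -2.9946e+00] F [ 0.3 -0.7  0.1] open 0.0646 q1,q6 [ 0.29 -1.43] t 11.63
```

```bash
python3 -m crank '[[0.4,1,2.5,25,-0.01],[0.4,1,2.5,42,-0.01],[0.4,1,2.5,46,-0.01],[0.4,1,2.5,46,-0.01],[0,1,2.5,46,-0.01],[-0.4,1,2.5,46,-0.01],[-1,1,2.5,46,-0.01],[-1,1,2.5,46,-0.01],[-1,1,2.5,46,-0.01],[-1,1,2.5,46,-0.01],[-1,1,2.5,46,-0.01],[-1,1,2.5,46,-0.01]]' 40; python3 -c "
from h import *
go(.4807,-.0217,.12,1.4)"
```

```text
time: 12.63
tool_pos: [0.4264, 0.2096, 0.1942]
tool_rot: [3.142, 0.0, -2.98]
contact_force: [0.5, -0.0, -0.6]
opening: 0.0155
grip_force: 0.0
shift [ -16.5 -237.   -84.8] roll 0.332 | grasp pt [0.4264 0.2096 0.0352] rot [ 3.1415e+00  1.0000e-04 -2.9804e+00] F [ 0.5 -0.  -0.6] open 0.0155 q1,q6 [ 0.3  -1.44] t 12.63
```

```bash
python3 -m crank '[[-1,0,0,0,0],[-1,0,0,0,0],[-1,0,0,0,0],[-1,0,0,-38,0],[-1,-2,-30,-70,0.1],[-1,-5,-70,-85,0.2],[-1,-7,-110,-85,0.3],[-1,-10,-150,-85,0.332],[-1,-13,-190,-85,0.332],[-1,-16,-225,-85,0.332],[-1,-16.5,-237,-85,0.332],[-1,-16.5,-237,-85,0.332]]' 40;  python3 -m crank '[[-1,0,0,0,0],[-1,0,0,0,0]]'
python3 - <<'E'
from h import *
go(.4807,-.0217,.06,1.4)
a,D=shot("side","s6");u,v=proj("side",[.48,-.02,.09]).astype(int);W=cloud("side",D)
cv2.imwrite("pics/v6.png",cv2.convertScaleAbs(cv2.resize(a[v-60:v+60,u-65:u+65],(650,600),interpolation=cv2.INTER_CUBIC)[:,:,::-1],alpha=1.4))
M=(np.hypot(W[...,0]-.48,W[...,1]+.022)<.045)&(W[...,2]>.075)&(W[...,2]<.09);q=W[M];print(len(q),q.min(0),q.max(0))
d=q[np.hypot(q[:,0]-.48,q[:,1]+.022)>.029];print(np.c_[d.round(3)][:30])
E
```

```text
time: 13.63
tool_pos: [0.4812, -0.0243, 0.2789]
tool_rot: [-3.141, 0.0, 2.967]
contact_force: [-0.2, -0.1, -1.1]
opening: 0.0114
grip_force: 40.0
time: 13.8
tool_pos: [0.4802, -0.0207, 0.2788]
tool_rot: [3.141, -0.001, 2.971]
contact_force: [0.3, -0.1, -1.6]
opening: 0.0118
grip_force: 40.0
shift [-0.6 -0.9 59.8] roll 0.001 | grasp pt [ 0.4802 -0.0207  0.1198] rot [ 3.1411e+00 -1.3000e-03  2.9714e+00] F [ 0.3 -0.1 -1.6] open 0.0118 q1,q6 [-0.2 -1.6] t 13.8
72 [ 0.4445253  -0.05019264  0.08398862] [ 0.5145     -0.01145307  0.08997188]
[[ 0.451 -0.011  0.09 ]
 [ 0.449 -0.015  0.089]
 [ 0.449 -0.018  0.089]
 [ 0.447 -0.023  0.089]
 [ 0.449 -0.023  0.09 ]
 [ 0.512 -0.02   0.09 ]
 [ 0.514 -0.019  0.089]
 [ 0.445 -0.025  0.088]
 [ 0.447 -0.025  0.088]
 [ 0.45  -0.025  0.088]
 [ 0.512 -0.023  0.089]
 [ 0.514 -0.021  0.087]
 [ 0.445 -0.024  0.084]
 [ 0.447 -0.025  0.085]
 [ 0.45  -0.027  0.087]
 [ 0.512 -0.03   0.086]
 [ 0.506 -0.037  0.087]
 [ 0.508 -0.039  0.09 ]
 [ 0.51  -0.039  0.089]
 [ 0.51  -0.037  0.085]]
```

View pics/v6.png

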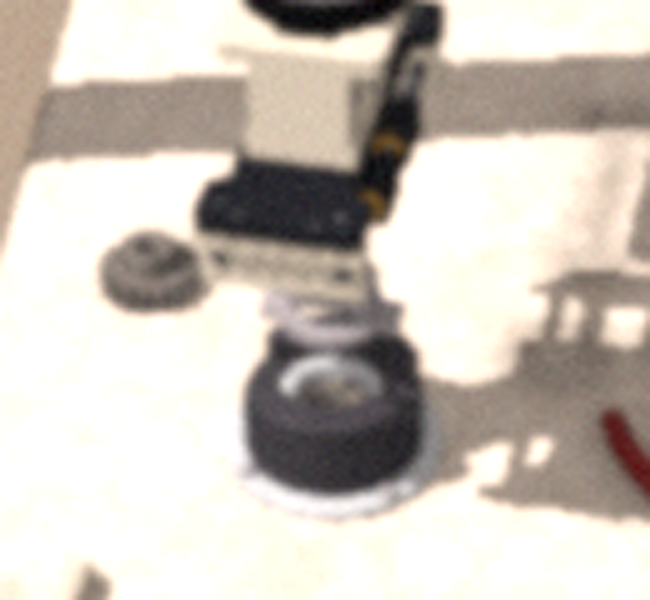

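The ring is held level and in line with the notches. In the side camera its lugs centre on x = 0.4795 and the barrel on 0.4793. The spacer is visible flat in the bore. Lowering now.

```bash
python3 -m crank '[[-1,0,-1,15,0],[-1,0,-1,22,0],[-1,0,-1,27,0],[-1,0,-1,31,0],[-1,0,-1,35,0],[-1,0,-1,38,0],[-1,0,-1,41,0],[-1,0,-1,43,0],[-1,0,-1,45,0],[-1,0,-1,45,0]]' 60; python3 -c "
from h import *
go(.4807,-.0217,.0742,1.4)"
```

```text
time: 14.68
tool_pos: [0.4805, -0.0227, 0.2339]
tool_rot: [3.141, -0.0, 2.971]
contact_force: [-0.3, 0.5, -1.8]
opening: 0.0114
grip_force: 60.0
shift [-0.1  1.   0.7] roll -0.0 | grasp pt [ 0.4805 -0.0227  0.0749] rot [ 3.1414e+00 -4.0000e-04  2.9706e+00] F [-0.3  0.5 -1.8] open 0.0114 q1,q6 [-0.21 -1.61] t 14.68
```

```bash
python3 -m crank '[[-1,0,0.7,1,0],[-1,0,0.7,1.5,0],[-1,0,0.7,2,0],[-1,0,0.7,2.5,0],[-1,0,0.7,2.5,0],[-1,0,0.7,2.5,0]]' 60; python3 -c "
from h import *
go(.4807,-.0217,.0717,1.4)"
```

```text
time: 15.18
tool_pos: [0.4807, -0.0221, 0.2319]
tool_rot: [3.142, 0.001, 2.971]
contact_force: [-0.3, -0.2, 2.8]
opening: 0.0116
grip_force: 60.0
shift [0.1 0.4 1.2] roll -0.0 | grasp pt [ 0.4807 -0.0221  0.0729] rot [3.1416e+00 6.0000e-04 2.9708e+00] F [-0.3 -0.2  2.8] open 0.0116 q1,q6 [-0.21 -1.61] t 15.18
```

```bash
python3 -m crank '[[-1,0,0.3,1.2,0],[-1,0,0.3,2.4,0],[-1,0,0.3,2.6,0],[-1,0,0.3,2.6,0.1],[-1,0,0.3,2.6,0.2],[-1,0,0.3,2.6,0.3],[-1,0,0.3,2.6,0.4],[-1,0,0.3,2.6,0.5],[-1,0,0.3,2.6,0.5]]' 60; python3 -c "
from h import *
go(.4807,-.0217,.0717,1.4);print(telemetry.observe()['torque'])"
```

```text
time: 15.93
tool_pos: [0.481, -0.0217, 0.2296]
tool_rot: [3.141, 0.001, 2.466]
contact_force: [-1.1, -0.2, 6.7]
opening: 0.0113
grip_force: 60.0
shift [ 0.2 -0.2 -1.1] roll -0.505 | grasp pt [ 0.481  -0.0217  0.0706] rot [3.1407e+00 1.2000e-03 2.4655e+00] F [-1.1 -0.2  6.7] open 0.0113 q1,q6 [-0.2 -1.1] t 15.93
[-0.07918667  0.23056971 -0.0027906 ]
```

```bash
python3 -m crank '[[-1,0,0,0.3,0.1],[-1,0,0,0.3,0.2],[-1,0,0,0.3,0.3],[-1,0,0,0.3,0.4],[-1,0,0,0.3,0.5],[-1,0,0,0.3,0.58],[-1,0,0,0.3,0.65],[-1,0,0,0.3,0.7],[-1,0,0,0.3,0.7]]' 60; python3 -c "
from h import *
go(.4807,-.0217,.0717,1.4);print(telemetry.observe()['torque'])"
```

```text
time: 16.68
tool_pos: [0.4811, -0.0216, 0.2296]
tool_rot: [3.14, 0.001, 1.771]
contact_force: [-2.3, 1.2, 10.4]
opening: 0.0114
grip_force: 61.2
shift [-0.1 -0.4 -1.1] roll -1.2 | grasp pt [ 0.4811 -0.0216  0.0706] rot [3.1398e+00 1.1000e-03 1.7706e+00] F [-2.3  1.2 10.4] open 0.0114 q1,q6 [-0.2 -0.4] t 16.68
[0.13632986 0.24164851 0.90647735]
```

```bash
python3 -m crank '[[-1,0,0,0,0.03],[-1,0,0,0,0.05],[-1,0,0,0,0.05]]' 60; python3 -c "
from h import *
go(.4807,-.0217,.0717,1.4);print(telemetry.observe()['torque'])"
```

```text
time: 16.93
tool_pos: [0.4811, -0.0215, 0.2296]
tool_rot: [3.14, 0.001, 1.723]
contact_force: [-2.0, 0.8, 9.5]
opening: 0.0114
grip_force: 63.5
shift [-0.1 -0.4 -1.1] roll -1.248 | grasp pt [ 0.4811 -0.0215  0.0706] rot [3.1398e+00 1.3000e-03 1.7233e+00] F [-2.   0.8  9.5] open 0.0114 q1,q6 [-0.2  -0.36] t 16.93
[0.07549359 0.25702423 1.23395252]
```

The torque climbs with no further turn, so the ring is against the stop. I'll open slightly, lift, retreat and check.

```bash
python3 -m crank '[[-0.6,0,0,0,0],[-0.6,0,0,0,0],[-0.6,0,0,0,0],[-0.6,0,0,-10,0],[-0.6,0,0,-30,0],[0,0,0,-70,0],[0,0,0,-110,0],[0,40,0,-110,0],[0,80,0,-110,0],[0,120,0,-110,0],[0,160,0,-110,0],[0,200,0,-110,0]]' 20; python3 -m crank '[[0,0,0,0,0],[0,0,0,0,0],[0,0,0,0,0]]'
python3 - <<'E'
from h import *
go(.4807,-.0217,.07,1.4)
a,D=shot("side","s7");b,D2=shot("top","t7")
for n,D in(("side",D),("top",D2)):
    W=cloud(n,D);r=np.hypot(W[...,0]-.4807,W[...,1]+.0217);q=W[(r<.04)&(W[...,2]>.06)];print(n,len(q),np.percentile(q[:,2],[50,90]).round(4),cv2.minAreaRect(q[q[:,2]>.066][:,:2].astype(np.float32)*1000))
cv2.imwrite("pics/v7.png",cv2.convertScaleAbs(np.hstack([cv2.resize(b[191:261,259:329],(400,400)),cv2.resize(a[190:260,230:300],(400,400))])[:,:,::-1],alpha=1.5))
E
```

```text
time: 17.93
tool_pos: [0.4502, 0.1776, 0.3386]
tool_rot: [-3.142, -0.0, 1.72]
contact_force: [1.2, 0.4, -0.3]
opening: 0.0455
grip_force: 0.0
time: 18.18
tool_pos: [0.4508, 0.1759, 0.3384]
tool_rot: [-3.141, 0.0, 1.722]
contact_force: [-0.4, -0.1, 0.1]
opening: 0.0458
grip_force: 0.0
shift [-1.998e+02 -1.000e-01  1.094e+02] roll -1.249 | grasp pt [0.4508 0.1759 0.1794] rot [-3.1410e+00  3.0000e-04  1.7216e+00] F [-0.4 -0.1  0.1] open 0.0458 q1,q6 [0.21 0.06] t 18.18
side 70 [0.0683 0.0706] ((479.9232177734375, -25.838645935058594), (10.643424034118652, 43.44513702392578), 14.55407428741455)
top 114 [0.0681 0.0707] ((480.892578125, -23.61700439453125), (11.64979362487793, 42.57948303222656), 15.516496658325195)
```

View pics/v7.png

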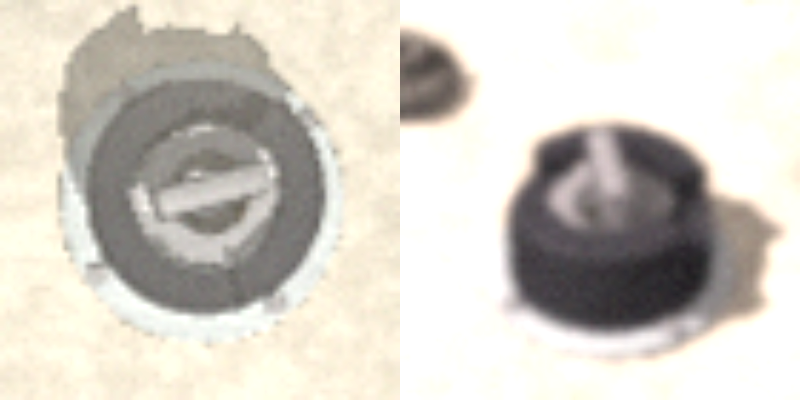

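Top and side views both show the ring down in the bore, under the rim, with its bar at -75°, about 65° clockwise of the notches. The bar top is at about 68–69 mm (clamped). There's plenty of time, so I'll regrasp it square and test for the stop with another turn.

```bash
python3 -m crank '[[0,-40,0,0,-0.12],[0,-80,0,0,-0.12],[0,-120,0,0,-0.12],[0,-160,0,0,-0.12],[0,-200,0,0,-0.12],[-0.4,-200,0,0,-0.12],[-0.4,-200,0,35,-0.12],[-0.4,-200,0,70,-0.12],[-0.4,-200,0,95,-0.12],[-0.4,-200,0,105,-0.12],[-0.4,-200,0,105,-0.12],[-0.4,-200,0,105,-0.12]]' 60; python3 -m crank '[[-1,0,0,0,0],[-1,0,0,0,0],[-1,0,0,0,0],[-1,0,0,0,0],[-1,0,0,0,0],[-1,0,0,0,0]]' 60;python3 -c "
from h import *
go(.4807,-.0217,.0717,1.4);print(telemetry.observe()['torque'])"
python3 -m crank '[[-1,0,0,0,0.02],[-1,0,0,0,0.04],[-1,0,0,0,0.04]]' ;python3 -c "
from h import *
go(.4807,-.0217,.0717,1.4);print(telemetry.observe()['torque'])"
```

```text
time: 19.28
tool_pos: [0.4806, -0.0225, 0.2336]
tool_rot: [-3.141, -0.001, 1.839]
contact_force: [0.8, -0.1, -0.6]
opening: 0.0279
grip_force: 0.0
time: 19.78
tool_pos: [0.4811, -0.0218, 0.2346]
tool_rot: [3.14, 0.001, 1.841]
contact_force: [0.3, -0.9, 5.4]
opening: 0.0112
grip_force: 60.0
shift [ 0.2 -0.4  3.9] roll -1.13 | grasp pt [ 0.4811 -0.0218  0.0756] rot [3.1396e+00 1.0000e-03 1.8410e+00] F [ 0.3 -0.9  5.4] open 0.0112 q1,q6 [-0.2  -0.47] t 19.78
[-0.17302741 -0.01734656 -0.00030193]
time: 20.03
tool_pos: [0.4811, -0.0217, 0.2345]
tool_rot: [3.14, 0.001, 1.801]
contact_force: [-0.5, -0.6, 7.6]
opening: 0.0113
grip_force: 60.3
shift [ 0.1 -0.4  3.8] roll -1.17 | grasp pt [ 0.4811 -0.0217  0.0755] rot [3.1397e+00 1.2000e-03 1.8011e+00] F [-0.5 -0.6  7.6] open 0.0113 q1,q6 [-0.2  -0.43] t 20.03
[-0.09743558  0.04283712  0.49985232]
```

The torque rises from zero as soon as the turn starts, so the ring is home. Release, retreat, do a last check and hand in.

```bash
python3 -m crank '[[-0.6,0,0,0,0],[-0.6,0,0,0,0],[-0.6,0,0,0,0],[-0.6,0,0,-10,0],[-0.6,0,0,-30,0],[0,0,0,-70,0],[0,0,0,-110,0],[0,40,0,-110,0],[0,80,0,-110,0],[0,120,0,-110,0],[0,160,0,-110,0],[0,160,0,-110,0]]' 20; python3 -m crank '[[0,0,0,0,0],[0,0,0,0,0],[0,0,0,0,0],[0,0,0,0,0]]'
python3 - <<'E'
from h import *
a,D=shot("side","s8");b,D2=shot("top","t8")
for n,D in(("side",D),("top",D2)):
    W=cloud(n,D);r=np.hypot(W[...,0]-.4807,W[...,1]+.0217);q=W[(r<.04)&(W[...,2]>.06)];print(n,len(q),np.percentile(q[:,2],[50,90]).round(4),cv2.minAreaRect(q[q[:,2]>.064][:,:2].astype(np.float32)*1000))
    M=(r<.0255)&(r>.0185)&(W[...,2]>.035)&(W[...,2]<.049);q=W[M];print("disc",len(q),np.linalg.lstsq(np.c_[q[:,:2]-[.4807,-.0217],np.ones(len(q))],q[:,2],rcond=None)[0].round(4))
E
```

```text
time: 21.03
tool_pos: [0.442, 0.1391, 0.3436]
tool_rot: [-3.141, -0.002, 1.806]
contact_force: [-0.3, 0.7, -0.4]
opening: 0.046
grip_force: 0.0
time: 21.37
tool_pos: [0.4447, 0.1328, 0.3436]
tool_rot: [-3.141, 0.0, 1.799]
contact_force: [0.7, -0.3, 1.0]
opening: 0.046
grip_force: 0.0
side 72 [0.0685 0.0702] ((479.91156005859375, -26.474884033203125), (10.855637550354004, 46.29771423339844), 14.384790420532227)
disc 59 [ 0.0016 -0.0239  0.0433]
top 117 [0.0679 0.0702] ((480.8791198730469, -23.1758975982666), (11.806736946105957, 43.63262939453125), 15.004846572875977)
disc 180 [-0.0099 -0.0032  0.0426]
```

The disc top sits at about 43 mm, which is the clamped height (45 if loose), and it is flat. The bar angle is unchanged, so the ring is at its stop.

```bash
python3 -c "
from cell import ticket
print(ticket.hand_in())"
```

```text
the job is handed in; nothing more can be done
None
```

I handed in the finished assembly at about 21 s: bearing, then spacer, seated flat in the barrel, with the retaining ring screwed clockwise to its stop and staying clamped after release; the gear, marker and tape roll were not touched.

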